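# Make up two coffee sets on serving boards

## Task

Make up two coffee sets from the things standing on the counter. On the round board put the small handleless cup in the ring next to the board's handle and the lidded sugar pot in the other ring; on the long board put the eared cup in the ring next to the board's handle, the clay incense burner in the middle ring and the steel salt shaker in the ring at the far end. Set each down gently, never dropping it, so that it stands upright and centred in its ring, and leave the jebena, the grinder and the bean jar where they are.

Things in the scene. Friction and masses are not known exactly. Their poses are not given: they have to be found in the camera images.
- round_board: Round wooden serving board, fixed, 210 mm across, 14 mm thick. Origin: centre of its underside, z up. A 40 mm wide handle tab sticks out on its -x side, to 160 mm from the centre. Two rings (72 mm inside, 80 mm outside) are inlaid flush in its flat top at z = 14 mm, y = 0: the one next to the handle at x = -50 mm, the other at x = +50 mm.
- long_board: Long wooden serving board, fixed, 290 mm (x) by 100 mm (y), 14 mm thick. Origin: centre of its underside, z up. A 40 mm wide handle tab sticks out of its -x end, to 200 mm from the centre. Three rings (72 mm inside, 80 mm outside) are inlaid flush in its flat top at z = 14 mm, y = 0: next to the handle at x = -95 mm, middle x = 0, far end x = +95 mm.
- sini: Small white handleless ceramic coffee cup (sini), open at the top, 48 mm high; foot 36 mm across, widening to 52 mm at 20 mm height and 56 mm at the rim, wall 3 mm, about 90 g. Stands upright on the counter; origin: centre of its underside, z up. Any yaw.
- eared_cup: White ceramic cup with one ear (handle), open at the top, 62 mm high; foot 52 mm across, body 60 mm across and straight-sided from 10 mm height to the rim, wall 4 mm; the ear, 9 mm thick, stands out on its +y side to 51 mm from the axis, from 14 to 54 mm height; about 160 g. Stands upright on the counter; origin: centre of the underside of its round body, z up. Any yaw.
- sugar_pot: White ceramic sugar pot closed by a lid with a small knob (all one piece); 72 mm high to the top of the knob; foot 44 mm across, belly 56 mm across and straight-sided from 14 to 34 mm height, lid 52 mm across at 44 to 50 mm height, knob 16 mm across; about 170 g. Stands upright on the counter; origin: centre of its underside, z up. Any yaw.
- burner: Red-brown clay incense burner, goblet-shaped, 70 mm high: foot 50 mm across, waist 24 mm across at 16 to 28 mm height, open bowl 60 mm across and straight-sided from 46 to 70 mm height; about 160 g. Stands upright on the counter; origin: centre of its underside, z up. Any yaw.
- salt_shaker: Bare steel salt shaker, an upright cylinder 36 mm across to 58 mm height under a domed cap 38 mm across, 79 mm high in all, about 110 g. Stands upright on the counter; origin: centre of its underside, z up. Any yaw.
- jebena: Bystander: black clay coffee pot with a round belly 144 mm across, a thin neck, a spout to its +x (reaches 110 mm out) and a handle to its -x (reaches 92 mm out), 237 mm high, about 1 kg, loose. Origin: centre of its underside.
- grinder: Bystander: plastic coffee grinder, 170 mm (x) by 120 mm (y), 225 mm high, with a hopper under a hinged flap, 1.4 kg, loose. Origin: centre of its underside.
- bean_jar: Bystander: brown jar with a lid, 84 mm across, 90 mm high, 0.5 kg, loose. Origin: centre of its underside.
There are look-alikes about, which are no part of the job. What is shaped like the burner but yellow is not meant. What is shaped like the sini but turquoise is not meant.

How it is judged:
By the outcome, as a careful person would: the job done as asked, in the order asked, and still so for the second after the job is handed in, with the robot touching nothing.
It also fails if it takes over 122 s, if anything falls off the work surface, if the arm or the gripper's body presses on something with over 40 N, if the wrist force passes 120 N, or if a joint passes its speed limit or range.

## Robot

A 6-joint arm with a two-finger parallel gripper is mounted at the origin on the work surface. World frame = base frame: x ahead of the robot, y to its left, z up, the work surface at z = 0. Lengths are in mm, angles in rad, forces in N, time in s.
With the tool pointing down it reaches from about 275 to 1000 mm from the base axis. Payload 8.4 kg.
Tool frame: the origin (TCP) lies midway between the tips of the shut fingers; the grasp point (between the pads) lies 19 mm behind it; z points along the fingers, y is the line along which they close (so a half turn about z gives the same grasp; the last joint's range is limited). The gripper opens to 85 mm and grips with 20 to 120 N. Pads are 22 mm wide; open, the fingers measure 114 mm over their backs; the gripper's body (76 mm by 85 mm) begins 54 mm behind the grasp point. The pads swing forward as they close: fully open they stand 13 mm farther back than shut.
Start: joints at [-1.135, 0.353, 1.633, -0, 1.155, -0.002], TCP at [264.966, -566.057, 231.281] pointing down, gripper open.
Joint ranges: [-2.63, 2.63], [-0.92, 2.1], [0.06, 2.66], [-1.3, 4.44], [0, 2.69], [-3.02, 3.02]. Speed limits (rad/s): [2.22, 2.22, 2.79, 3.14, 3.14, 3.14].

## Interface

Orientations are given as [roll, pitch, yaw] about the fixed x, y, z axes, in that order (R = Rz(yaw) Ry(pitch) Rx(roll)).
In Python, from rig import monitor, imaging, r gives the robot as it stands.
- The arm moves only by the tool drive_tool, never from a script. Its argument "plan" is a list of rows, each an object of numbers: "x", "y", "z": the shift along the tool's x, y, z in units of 50 mm (1.0 is 50 mm); "ax", "ay", "az": the turn, a rotation vector about the tool's x, y, z in units of 6 degrees (1.0 is 6 degrees); "hand": the finger opening in mm, from 0 to 85.4. In form: [{"x": .., "y": .., "z": .., "ax": .., "ay": .., "az": .., "hand": ..}, ...]. A call has 1 to 8 rows; each row is the pose to reach, as a shift and turn from the pose commanded when the call began, along the tool's axes at that moment; what a row does not reach only later rows make up. A row lasts 1/10 s, in which the tool goes at most 50 mm and 8.59 degrees, less where a joint would pass 70% of its speed; a pose out of reach is approached as far as the arm can. A call with a gripper value outside its range is refused whole. The fingers move at their own pace and stop on an object; "grip_force" is the grip in N (left out, the last holds). Time passes only in rows, so rows that repeat a pose let the fingers close. It gives the time, the measured TCP pose, the force, the opening and the grip force at its end, in the units of the state.
- monitor.sense(): the state, without advancing time (a new reading comes with each control period).
- imaging.grab_frame(name): name is "side" or "top"; returns the picture (480x640x3 uint8, red, green, blue); there is no depth.
- imaging.camera_info(name): a dict with "mtx" (3x3 intrinsics, pixels), "dist" ([k1, k2, p1, p2, k3] as OpenCV has them; the pictures are not rectified), "R" (3x3) and "t" (3): a world point X has camera coordinates R X + t. Camera axes: x right, y down, z forward; pixel columns grow to the right and rows downward; lengths in mm; the calibration is good to about 2 mm. A picture is of the moment at which its call begins. camera_info takes no time and is no camera call.
- r.sign_off(): hands the job in; it is judged then, once.
The state is a dict: "clock": time; "qpos": joint angles; "qvel": joint speeds; "joint_efforts": joint torques, N m; "eef_pos": TCP position; "tcp_rot": TCP orientation; "contact_force": force on the tool from outside, world axes, zero at the start; "wrist_torque": the same for the moment, N m; "opening": opening from 0.0 (shut) to 1.0 (fully open); "grasp_force": force on a finger pad.
Only numpy, scipy, OpenCV 4.12 (cv2) and the standard library are available. Lean on these libraries where they do the work, as an engineer would, in place of code of your own. Each camera call takes 0.05 s, during which the arm holds its last target. There are 200 camera calls.

## Working session

There is one attempt and no reset: what is moved stays moved. The work goes in short steps, Python scripts to look and compute and a tool call to move; the robot and the scene stay as the last step left them, time stands still between calls to the robot, and variables do not carry over. Pictures are saved under pics/ and viewed, at most 14 in all, crops included, and the job is handed in when it is done.

Besides the shell and the picture viewer there is one more tool, called after "Emit:" as name(argument=value, ...) on one line, values as JSON. drive_tool: Moves the arm, as the interface text tells. Its arguments: {"type":"object","properties":{"plan":{"type":"array","items":{"type":"object","properties":{"x":{"type":"number"},"y":{"type":"number"},"z":{"type":"number"},"ax":{"type":"number"},"ay":{"type":"number"},"az":{"type":"number"},"hand":{"type":"number"}}}},"grip_force":{"type":"number"}},"required":["plan"]}

```bash
mkdir -p pics; ls
python3 - <<'E'
from rig import monitor, imaging, r
import cv2
for n in ("side","top"):
    im=imaging.grab_frame(n); cv2.imwrite(f"pics/{n}0.png",im[:,:,::-1])
    c=imaging.camera_info(n); print(n,c)
print(monitor.sense())
E
```

```text
pics
side {'mtx': array([[470.4043172 ,   0.        , 322.88931011],
       [  0.        , 470.4043172 , 242.89367088],
       [  0.        ,   0.        ,   1.        ]]), 'dist': array([-0.10380548,  0.        ,  0.        ,  0.        ,  0.        ]), 'R': array([[-0.86179709, -0.50702665, -0.01515749],
       [-0.36746439,  0.64462343, -0.67039582],
       [ 0.34967942, -0.57217533, -0.74184883]]), 't': array([ 434.20675682,  203.81307575, 1073.46261651])}
top {'mtx': array([[475.99332287,   0.        , 317.05701134],
       [  0.        , 475.99332287, 240.51687178],
       [  0.        ,   0.        ,   1.        ]]), 'dist': array([0.03208711, 0.        , 0.        , 0.        , 0.        ]), 'R': array([[ 0.02761066, -0.99961294, -0.00340822],
       [-0.99536624, -0.02717888, -0.09223529],
       [ 0.09210696,  0.00593911, -0.99573141]]), 't': array([ -19.58564699,  520.61730861, 1340.91514093])}
{'clock': 0.1, 'qpos': array([-1.13544933e+00,  3.53600411e-01,  1.63407228e+00,  3.87898613e-05,
        1.15519847e+00, -2.36159142e-03]), 'qvel': array([ 4.12042731e-04,  1.99372231e-04, -1.09590740e-03, -2.40742350e-03,
       -3.03577149e-06,  1.50441831e-03]), 'joint_efforts': array([-1.08232045e-03, -6.06357622e+01, -3.42818928e+01, -4.52097666e-06,
        4.02624326e-03, -2.99541546e-05]), 'eef_pos': array([ 264.76474809, -565.66789107,  230.61795567]), 'tcp_rot': array([-3.14031423e+00, -3.84870530e-05,  4.37692884e-01]), 'contact_force': array([-0.01687651, -0.48512087,  0.19189981]), 'wrist_torque': array([ 0.01542121,  0.0762752 , -0.00833349]), 'grasp_force': 0.0, 'opening': 0.9991378358132418}
```

View pics/top0.png

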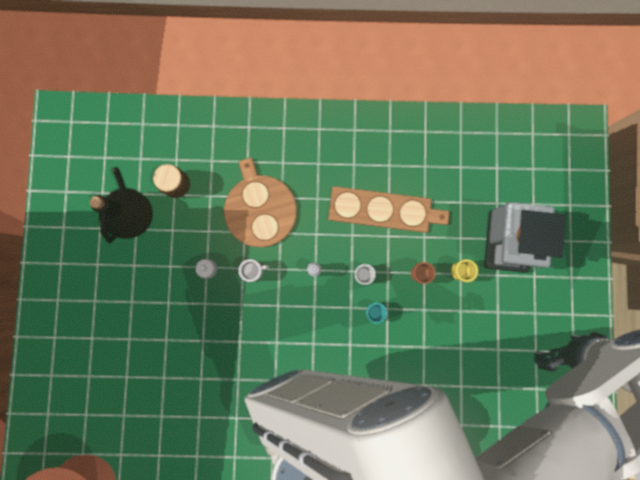

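View pics/side0.png

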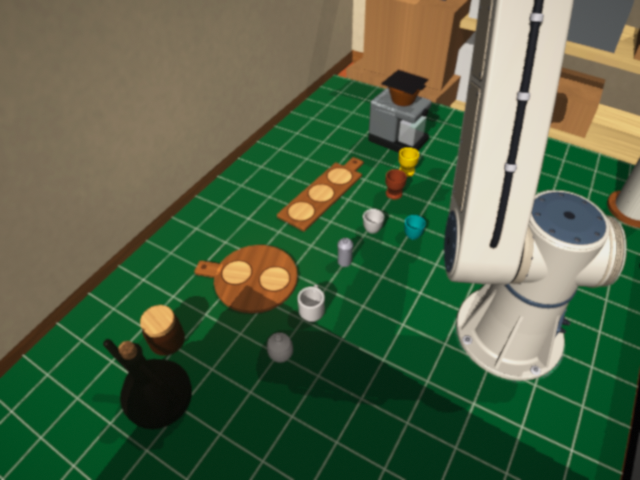

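Top view: sugar pot (206,268), eared cup (251,270, ear to the right), shaker (314,269), sini (365,273), red burner (424,272). Look-alikes: yellow burner (465,270) and turquoise sini (376,313). The round board is at (262,210), handle up; the long board is at (380,210), handle right. I'll check all of this in an enlarged crop.

Run:
```python
import cv2
im=cv2.imread("pics/top0.png")
c=im[240:300,185:445]; cv2.imwrite("pics/c1.png",cv2.resize(c,None,fx=3,fy=3,interpolation=cv2.INTER_CUBIC))
c=im[155:255,215:455]; cv2.imwrite("pics/c2.png",cv2.resize(c,None,fx=3,fy=3,interpolation=cv2.INTER_CUBIC))
s=cv2.imread("pics/side0.png")
c=s[140:370,200:440]; cv2.imwrite("pics/c3.png",cv2.resize(c,None,fx=2.5,fy=2.5,interpolation=cv2.INTER_CUBIC))
```

```text
(no output)
```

View pics/c1.png

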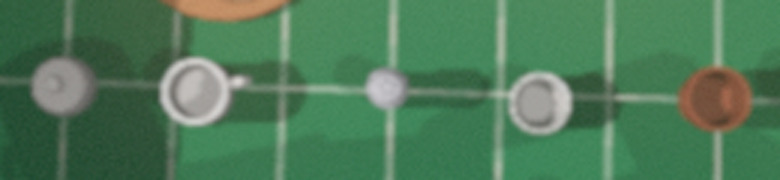

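View pics/c2.png

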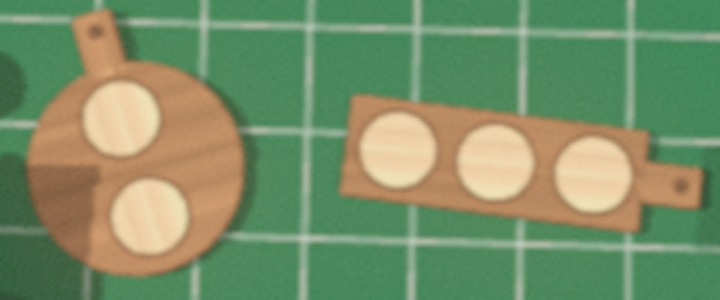

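View pics/c3.png

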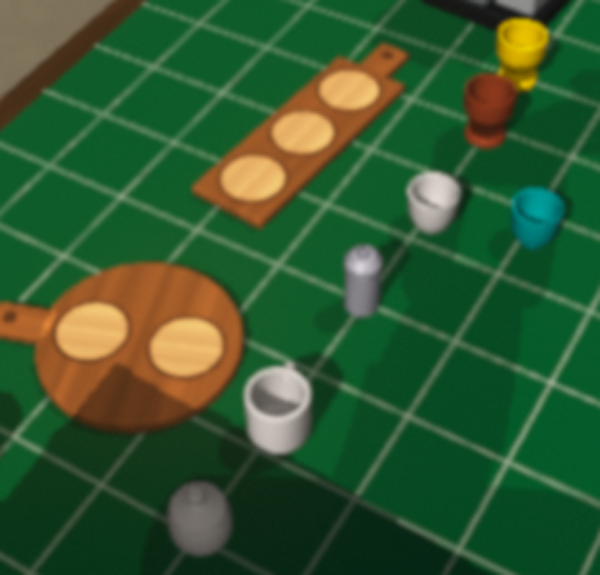

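The crops confirm the choices: white sini (541,102 in c1), red-brown burner (716,99), pot with knob (63,86), shaker (387,88), cup (195,92) with ear at (245,81). Next I compute positions.

```bash
cat > h.py <<'E'
import numpy as np, cv2
from rig import monitor, imaging, r
def world(n,px,z):
    c=imaging.camera_info(n)
    u=cv2.undistortPoints(np.array([[px]],float),c["mtx"],np.array(c["dist"]))[0,0]
    R=c["R"];o=-R.T@c["t"];d=R.T@np.array([u[0],u[1],1])
    return (o+d*(z-o[2])/d[2])[:2]
def crop(p,off,s): return [(p[i]+.5)/s-.5+off[i] for i in (0,1)]
E
python3 - <<'E'
from h import *
T=dict(sugar=((63,86),42),eared=((195,92),62),ear=((245,81),54),shaker=((387,88),66),sini=((541,102),48),burner=((716,99),70))
for k,(p,z) in T.items(): print(k,world("top",crop(p,(185,240),3),z).round(1))
print("knob",world("top",crop((55,84),(185,240),3),72).round(1))
B=dict(rH=(121,118),rO=(149,216),rC=(136,168),lH=(593,175),lM=(495,162),lF=(398,150),rtab=(96,31),ltab=(681,186))
for k,p in B.items(): print(k,world("top",crop(p,(215,155),3),14).round(1))
S=dict(sini=((435,190),48),eared=((278,393),62),burner=((490,93),70),knob=((197,489),72),ear=((291,367),54),rH=((92,331),14),rO=((187,347),14),lH=((348,90),14),lM=((303,132),14),lF=((253,178),14),shaker=((363,256),66))
for k,(p,z) in S.items(): print("side",k,world("side",crop(p,(200,140),2.5),z).round(1))
c=imaging.camera_info("top");print((-c["R"].T@c["t"]))
E
```

```text
sugar [432.2 305.5]
eared [429.4 178.8]
ear [441.1 134. ]
shaker [437.8   1.6]
sini [ 429.3 -142. ]
burner [ 436.  -299.8]
knob [433.  305.8]
rH [653.  179.3]
rO [558.  148.5]
rC [604.4 162.9]
lH [ 609.5 -279. ]
lM [ 619.7 -184.4]
lF [628.9 -90.3]
rtab [738.3 207. ]
ltab [ 601.  -363.7]
side sini [ 425.1 -137.6]
side eared [426.9 182.9]
side burner [ 431.7 -289.9]
side knob [430.4 308.5]
side ear [435.1 146.6]
side rH [649.4 183.2]
side rO [554.1 151.9]
side lH [ 607.7 -273.2]
side lM [ 616.4 -180.1]
side lF [626.  -85.3]
side shaker [ 4.389e+02 -4.000e-01]
[ 395.23805077  -13.39210659 1383.14385712]
```

```bash
cat >> h.py <<'E'
from scipy.spatial.transform import Rotation as Ro
def go(x,y,z,yaw=None,s=None):
    s=s or monitor.sense(); R=Ro.from_euler("xyz",s["tcp_rot"])
    p=R.inv().apply(np.array([x,y,z])-s["eef_pos"])/50
    out=dict(zip("xyz",p.round(3)))
    if yaw is not None:
        w=(R.inv()*Ro.from_euler("xyz",[np.pi,0,np.radians(yaw)])).as_rotvec()
        out.update(zip(("ax","ay","az"),(np.degrees(w)/6).round(2)))
    print({k:float(v) for k,v in out.items()})
def st():
    s=monitor.sense();print(round(s["clock"],2),s["eef_pos"].round(1),np.degrees(s["tcp_rot"]).round(1),"F",s["contact_force"].round(1),"op",round(s["opening"]*85.4,1),"g",round(s["grasp_force"],1),"q",s["qpos"].round(2))
E
python3 -c "
from h import *
go(428,-140,110,18.1)"
```

```text
{'x': 6.565, 'y': -6.324, 'z': 2.421, 'ax': -0.01, 'ay': 0.0, 'az': 1.16}
```

Emit:
drive_tool(plan=[{"x":6.56,"y":-6.32,"z":2.42,"az":1.16,"hand":85},{"x":6.56,"y":-6.32,"z":2.42,"az":1.16,"hand":85},{"x":6.56,"y":-6.32,"z":2.42,"az":1.16,"hand":85},{"x":6.56,"y":-6.32,"z":2.42,"az":1.16,"hand":85},{"x":6.56,"y":-6.32,"z":2.42,"az":1.16,"hand":85},{"x":6.56,"y":-6.32,"z":2.42,"az":1.16,"hand":85},{"x":6.56,"y":-6.32,"z":2.42,"az":1.16,"hand":85},{"x":6.56,"y":-6.32,"z":2.42,"az":1.16,"hand":85}], grip_force=40)

```text
invalid input
```

```bash
python3 -c "
from h import *
st();go(428,-140,110,18.1)"
```

```text
0.1 [ 264.8 -565.7  230.6] [-179.9   -0.    25.1] F [-0.  -0.5  0.2] op 85.3 g 0.0 q [-1.14  0.35  1.63  0.    1.16 -0.  ]
{'x': 6.565, 'y': -6.324, 'z': 2.421, 'ax': -0.01, 'ay': 0.0, 'az': 1.16}
```

Emit:
drive_tool(plan=[{"x":1.0,"y":-1.0,"z":0.4,"ax":0,"ay":0,"az":1.16,"hand":85}], grip_force=40)

```text
clock: 0.2
eef_pos: [281.1, -524.9, 218.7]
tcp_rot: [3.136, 0.0, 0.314]
contact_force: [1.5, 0.2, -0.1]
opening: 0.997
grasp_force: 0.0
```

```bash
python3 -c "
from h import *
go(428,-140,110,18.1)"
```

```text
{'x': 5.17, 'y': -6.429, 'z': 2.139, 'ax': 0.05, 'ay': 0.0, 'az': -0.02}
```

Emit:
drive_tool(plan=[{"x":5.15,"y":-6.4,"z":2.1,"ax":0,"ay":0,"az":0,"hand":85},{"x":5.15,"y":-6.4,"z":2.1,"ax":0,"ay":0,"az":0,"hand":85},{"x":5.15,"y":-6.4,"z":2.1,"ax":0,"ay":0,"az":0,"hand":85},{"x":5.15,"y":-6.4,"z":2.1,"ax":0,"ay":0,"az":0,"hand":85},{"x":5.15,"y":-6.4,"z":2.1,"ax":0,"ay":0,"az":0,"hand":85},{"x":5.15,"y":-6.4,"z":2.1,"ax":0,"ay":0,"az":0,"hand":85},{"x":5.15,"y":-6.4,"z":2.1,"ax":0,"ay":0,"az":0,"hand":85},{"x":5.15,"y":-6.4,"z":2.1,"ax":0,"ay":0,"az":0,"hand":85}])

```text
clock: 1.0
eef_pos: [418.6, -156.5, 118.2]
tcp_rot: [3.141, -0.0, 0.316]
contact_force: [0.4, -0.8, 0.8]
opening: 0.995
grasp_force: 0.0
```

```bash
python3 -c "
from h import *
st();go(428,-140,110,18.1)"
```

```text
1.0 [ 418.6 -156.5  118.2] [180.   -0.   18.1] F [ 0.4 -0.8  0.8] op 84.9 g 0.0 q [-0.36  0.23  2.1   0.    0.8   0.89]
{'x': 0.281, 'y': -0.254, 'z': 0.164, 'ax': 0.0, 'ay': -0.0, 'az': 0.0}
```

Emit:
drive_tool(plan=[{"x":0.27,"y":-0.24,"z":0.16,"ax":0,"ay":0,"az":0,"hand":85},{"x":0.27,"y":-0.24,"z":0.16,"ax":0,"ay":0,"az":0,"hand":85},{"x":0.27,"y":-0.24,"z":0.8,"ax":0,"ay":0,"az":0,"hand":85},{"x":0.27,"y":-0.24,"z":1.1,"ax":0,"ay":0,"az":0,"hand":85},{"x":0.27,"y":-0.24,"z":1.1,"ax":0,"ay":0,"az":0,"hand":85},{"x":0.27,"y":-0.24,"z":1.1,"ax":0,"ay":0,"az":0,"hand":85}])

```text
clock: 1.6
eef_pos: [427.2, -143.4, 63.9]
tcp_rot: [-3.141, 0.0, 0.316]
contact_force: [-0.2, -0.0, -0.6]
opening: 0.999
grasp_force: 0.0
```

```bash
python3 -c "
from h import *
st();go(428,-140,8,18.1)
im=imaging.grab_frame('top')[210:300,310:430]
im2=imaging.grab_frame('side')[140:260,310:440]
a=cv2.resize(im,(480,360),interpolation=2);b=cv2.resize(im2,(390,360),interpolation=2)
cv2.imwrite('pics/g1.png',np.hstack([a[:,:400],b])[:,:,::-1])"
```

```text
1.6 [ 427.2 -143.4   63.9] [-180.     0.    18.1] F [-0.2 -0.  -0.6] op 85.3 g 0.0 q [-0.33  0.34  2.13 -0.    0.67  0.93]
{'x': 0.037, 'y': -0.059, 'z': 1.119, 'ax': -0.0, 'ay': 0.0, 'az': -0.0}
```

View pics/g1.png

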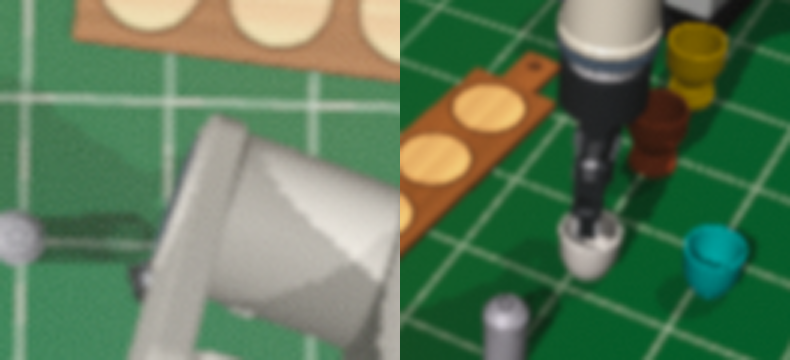

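The side view shows the sini (592,245) centred under the near finger (588,225), clear of the turquoise cup. Descending.

Emit:
drive_tool(plan=[{"x":0.04,"y":-0.06,"z":0.4,"ax":0,"ay":0,"az":0,"hand":85},{"x":0.04,"y":-0.06,"z":0.8,"ax":0,"ay":0,"az":0,"hand":85},{"x":0.04,"y":-0.06,"z":1.1,"ax":0,"ay":0,"az":0,"hand":85},{"x":0.04,"y":-0.06,"z":1.1,"ax":0,"ay":0,"az":0,"hand":75},{"x":0.04,"y":-0.06,"z":1.1,"ax":0,"ay":0,"az":0,"hand":65},{"x":0.04,"y":-0.06,"z":1.1,"ax":0,"ay":0,"az":0,"hand":60},{"x":0.04,"y":-0.06,"z":1.1,"ax":0,"ay":0,"az":0,"hand":50},{"x":0.04,"y":-0.06,"z":1.1,"ax":0,"ay":0,"az":0,"hand":45}], grip_force=40)

```text
clock: 2.5
eef_pos: [429.2, -139.4, 10.0]
tcp_rot: [3.141, -0.002, 0.316]
contact_force: [-0.6, 3.0, 10.6]
opening: 0.644
grasp_force: 40.1
```

Emit:
drive_tool(plan=[{"x":0,"y":0,"z":0,"ax":0,"ay":0,"az":0,"hand":40},{"x":0,"y":0,"z":0,"ax":0,"ay":0,"az":0,"hand":40},{"x":0,"y":0,"z":0,"ax":0,"ay":0,"az":0,"hand":40},{"x":0,"y":0,"z":0,"ax":0,"ay":0,"az":0,"hand":40}])

```text
clock: 2.9
eef_pos: [429.2, -139.4, 10.0]
tcp_rot: [3.141, -0.002, 0.316]
contact_force: [-1.3, 1.9, 9.9]
opening: 0.644
grasp_force: 40.1
```

```bash
python3 -c "
from h import *
st()"
```

```text
2.9 [ 429.2 -139.4   10. ] [ 1.799e+02 -1.000e-01  1.810e+01] F [-1.3  1.9  9.9] op 55.0 g 40.1 q [-0.32  0.45  2.15  0.    0.54  0.94]
```

Emit:
drive_tool(plan=[{"x":0,"y":0,"z":-0.2,"ax":0,"ay":0,"az":0,"hand":40},{"x":0,"y":0,"z":-0.6,"ax":0,"ay":0,"az":0,"hand":40},{"x":0,"y":0,"z":-1.1,"ax":0,"ay":0,"az":0,"hand":40},{"x":0,"y":0,"z":-1.6,"ax":0,"ay":0,"az":0,"hand":40},{"x":0,"y":0,"z":-1.9,"ax":0,"ay":0,"az":0,"hand":40},{"x":0,"y":0,"z":-2,"ax":0,"ay":0,"az":0,"hand":40},{"x":0,"y":0,"z":-2,"ax":0,"ay":0,"az":0,"hand":40}])

```text
clock: 3.6
eef_pos: [428.9, -139.4, 109.6]
tcp_rot: [3.14, -0.002, 0.316]
contact_force: [-1.4, 0.2, -0.8]
opening: 0.643
grasp_force: 42.5
```

```bash
python3 -c "
from h import *
st();go(651.3,181.3,110,18.1)"
```

```text
3.6 [ 428.9 -139.4  109.6] [ 1.799e+02 -1.000e-01  1.810e+01] F [-1.4  0.2 -0.8] op 54.9 g 42.5 q [-0.32  0.25  2.1  -0.    0.78  0.94]
{'x': 6.223, 'y': -4.712, 'z': -0.003, 'ax': 0.01, 'ay': -0.02, 'az': 0.0}
```

Emit:
drive_tool(plan=[{"x":0.25,"y":-0.19,"z":0,"ax":0,"ay":0,"az":0,"hand":40},{"x":0.75,"y":-0.57,"z":0,"ax":0,"ay":0,"az":0,"hand":40},{"x":1.4,"y":-1.06,"z":0,"ax":0,"ay":0,"az":0,"hand":40},{"x":2.05,"y":-1.55,"z":0,"ax":0,"ay":0,"az":0,"hand":40},{"x":2.7,"y":-2.05,"z":0,"ax":0,"ay":0,"az":0,"hand":40},{"x":3.35,"y":-2.54,"z":0,"ax":0,"ay":0,"az":0,"hand":40},{"x":4.0,"y":-3.03,"z":0,"ax":0,"ay":0,"az":0,"hand":40},{"x":4.6,"y":-3.48,"z":0,"ax":0,"ay":0,"az":0,"hand":40}])

```text
clock: 4.4
eef_pos: [593.0, 99.3, 107.3]
tcp_rot: [-3.141, 0.002, 0.317]
contact_force: [1.0, -1.0, -0.5]
opening: 0.646
grasp_force: 42.5
```

Emit:
drive_tool(plan=[{"x":0.55,"y":-0.41,"z":0,"ax":0,"ay":0,"az":0,"hand":40},{"x":1.05,"y":-0.8,"z":0,"ax":0,"ay":0,"az":0,"hand":40},{"x":1.4,"y":-1.06,"z":0,"ax":0,"ay":0,"az":0,"hand":40},{"x":1.62,"y":-1.23,"z":0.2,"ax":0,"ay":0,"az":0,"hand":40},{"x":1.62,"y":-1.23,"z":0.6,"ax":0,"ay":0,"az":0,"hand":40},{"x":1.62,"y":-1.23,"z":1.0,"ax":0,"ay":0,"az":0,"hand":40},{"x":1.62,"y":-1.23,"z":1.2,"ax":0,"ay":0,"az":0,"hand":40},{"x":1.62,"y":-1.23,"z":1.2,"ax":0,"ay":0,"az":0,"hand":40}])

```text
clock: 5.2
eef_pos: [648.8, 180.5, 45.9]
tcp_rot: [-3.141, 0.005, 0.316]
contact_force: [0.3, -0.4, -1.5]
opening: 0.641
grasp_force: 42.5
```

```bash
python3 -c "
from h import *
st();go(651.3,181.3,24.5,18.1)
im=imaging.grab_frame('side')[210:350,180:340]
b=cv2.resize(im,None,fx=4,fy=4,interpolation=2)
cv2.imwrite('pics/p1.png',b[:,:,::-1])"
```

```text
5.2 [648.8 180.5  45.9] [-180.     0.3   18.1] F [ 0.3 -0.4 -1.5] op 54.7 g 42.5 q [ 0.27  0.63  1.64 -0.    0.87  1.52]
{'x': 0.055, 'y': -0.0, 'z': 0.428, 'ax': -0.0, 'ay': 0.04, 'az': 0.0}
```

View pics/p1.png

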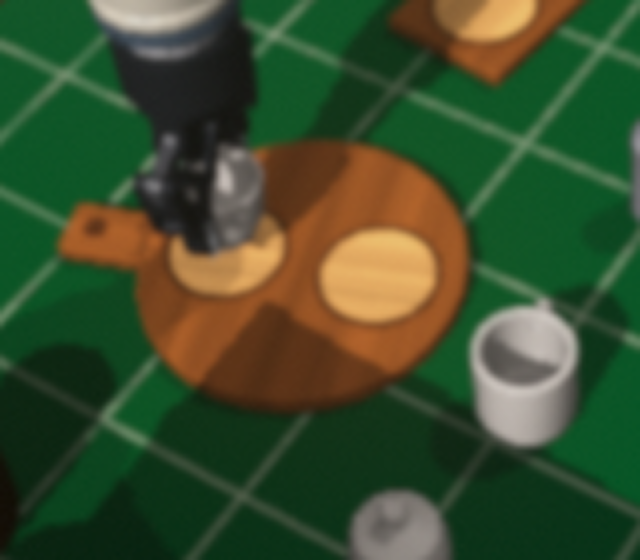

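The sini (235,195) hovers over the handle ring (226,250). Lowering gently.

Emit:
drive_tool(plan=[{"x":0.055,"y":0,"z":0.15,"ax":0,"ay":0.04,"az":0,"hand":40},{"x":0.055,"y":0,"z":0.25,"ax":0,"ay":0.04,"az":0,"hand":40},{"x":0.055,"y":0,"z":0.33,"ax":0,"ay":0.04,"az":0,"hand":40},{"x":0.055,"y":0,"z":0.37,"ax":0,"ay":0.04,"az":0,"hand":40},{"x":0.055,"y":0,"z":0.4,"ax":0,"ay":0.04,"az":0,"hand":40},{"x":0.055,"y":0,"z":0.4,"ax":0,"ay":0.04,"az":0,"hand":40}])

```text
clock: 5.85
eef_pos: [653.3, 182.2, 28.6]
tcp_rot: [-3.142, -0.004, 0.316]
contact_force: [0.1, -0.2, -1.3]
opening: 0.644
grasp_force: 42.5
```

```bash
python3 -c "
from h import *
st();go(651.3,181.3,24,18.1)"
```

```text
5.85 [653.3 182.2  28.6] [-180.    -0.2   18.1] F [ 0.1 -0.2 -1.3] op 55.0 g 42.5 q [0.27 0.66 1.64 0.   0.84 1.52]
{'x': -0.044, 'y': 0.004, 'z': 0.091, 'ax': -0.0, 'ay': -0.04, 'az': 0.0}
```

Emit:
drive_tool(plan=[{"x":-0.04,"y":0,"z":0.03,"ax":0,"ay":-0.03,"az":0,"hand":40},{"x":-0.04,"y":0,"z":0.05,"ax":0,"ay":-0.03,"az":0,"hand":40},{"x":-0.04,"y":0,"z":0.07,"ax":0,"ay":-0.03,"az":0,"hand":40},{"x":-0.04,"y":0,"z":0.09,"ax":0,"ay":-0.03,"az":0,"hand":40},{"x":-0.04,"y":0,"z":0.09,"ax":0,"ay":-0.03,"az":0,"hand":40}])

```text
clock: 6.35
eef_pos: [651.6, 181.6, 24.3]
tcp_rot: [-3.142, -0.001, 0.316]
contact_force: [0.1, -0.0, -0.2]
opening: 0.64
grasp_force: 42.5
```

Emit:
drive_tool(plan=[{"x":0,"y":0,"z":0.015,"ax":0,"ay":0,"az":0,"hand":40},{"x":0,"y":0,"z":0.015,"ax":0,"ay":0,"az":0,"hand":40},{"x":0,"y":0,"z":0.015,"ax":0,"ay":0,"az":0,"hand":56},{"x":0,"y":0,"z":0.015,"ax":0,"ay":0,"az":0,"hand":62},{"x":0,"y":0,"z":0.015,"ax":0,"ay":0,"az":0,"hand":72},{"x":0,"y":0,"z":0.015,"ax":0,"ay":0,"az":0,"hand":80},{"x":0,"y":0,"z":0.015,"ax":0,"ay":0,"az":0,"hand":80}])

```text
clock: 7.05
eef_pos: [651.3, 181.5, 23.2]
tcp_rot: [3.142, -0.001, 0.316]
contact_force: [-1.0, 0.6, -0.0]
opening: 0.935
grasp_force: 0.0
```

Emit:
drive_tool(plan=[{"x":0,"y":0,"z":-0.2,"ax":0,"ay":0,"az":0,"hand":80},{"x":0,"y":0,"z":-0.6,"ax":0,"ay":0,"az":0,"hand":80},{"x":0,"y":0,"z":-1.2,"ax":0,"ay":0,"az":0,"hand":80},{"x":0,"y":0,"z":-1.9,"ax":0,"ay":0,"az":0,"hand":80},{"x":0,"y":0,"z":-2.2,"ax":0,"ay":0,"az":0,"hand":85}])

```text
clock: 7.55
eef_pos: [653.0, 182.0, 137.5]
tcp_rot: [3.141, -0.006, 0.316]
contact_force: [0.4, -0.8, 0.5]
opening: 0.996
grasp_force: 0.0
```

```bash
python3 -c "
from h import *
st();go(431,307.5,120,18.1)"
```

```text
7.55 [653.  182.  137.5] [180.   -0.3  18.1] F [ 0.4 -0.8  0.5] op 85.1 g 0.0 q [0.27 0.52 1.59 0.   1.02 1.52]
{'x': -3.442, 'y': -3.767, 'z': 0.328, 'ax': 0.0, 'ay': -0.06, 'az': 0.0}
```

Emit:
drive_tool(plan=[{"x":-3.44,"y":-3.77,"z":0.3,"ax":0,"ay":0,"az":0,"hand":85},{"x":-3.44,"y":-3.77,"z":0.3,"ax":0,"ay":0,"az":0,"hand":85},{"x":-3.44,"y":-3.77,"z":0.3,"ax":0,"ay":0,"az":0,"hand":85},{"x":-3.44,"y":-3.77,"z":0.3,"ax":0,"ay":0,"az":0,"hand":85},{"x":-3.44,"y":-3.77,"z":0.3,"ax":0,"ay":0,"az":0,"hand":85},{"x":-3.44,"y":-3.77,"z":0.3,"ax":0,"ay":0,"az":0,"hand":85},{"x":-3.44,"y":-3.77,"z":0.8,"ax":0,"ay":0,"az":0,"hand":85},{"x":-3.44,"y":-3.77,"z":0.8,"ax":0,"ay":0,"az":0,"hand":85}])

```text
clock: 8.35
eef_pos: [427.9, 306.5, 91.5]
tcp_rot: [3.141, 0.002, 0.317]
contact_force: [-0.2, 0.6, 0.3]
opening: 0.997
grasp_force: 0.0
```

```bash
python3 -c "
from h import *
im=imaging.grab_frame('side')[200:380,180:340]
im2=imaging.grab_frame('top')[150:290,190:300]
b=cv2.resize(im,(480,540),interpolation=2);a=cv2.resize(im2,None,fx=2.9,fy=2.9,interpolation=2)
a=cv2.copyMakeBorder(a,0,540-a.shape[0],0,0,0)
cv2.imwrite('pics/p2.png',np.hstack([a,b])[:,:,::-1])
st();go(431,307.5,6,18.1)"
```

```text
8.45 [429.4 306.9  93.2] [180.   -0.   18.1] F [ 0.4 -0.8  0.1] op 85.2 g 0.0 q [ 0.62  0.38  1.95 -0.    0.8   1.87]
{'x': 0.034, 'y': -0.003, 'z': 1.744, 'ax': 0.0, 'ay': -0.0, 'az': 0.0}
```

View pics/p2.png

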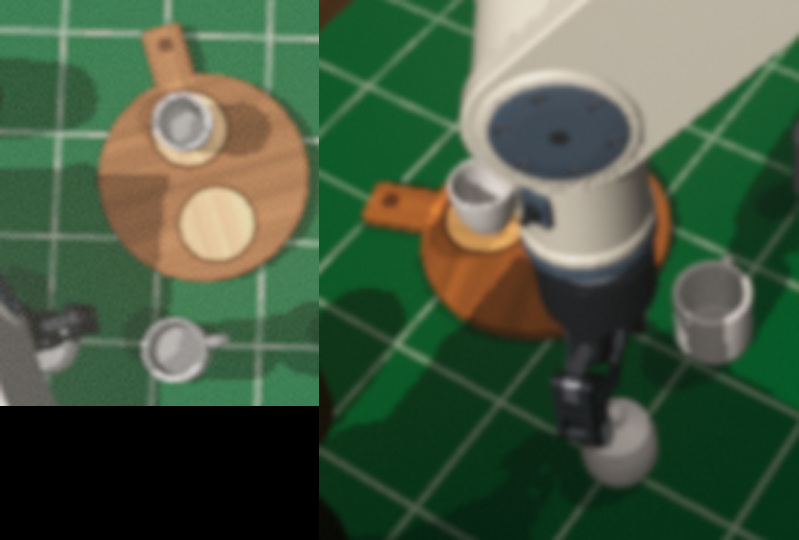

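Sini stands upright in the handle ring (rim at (182,122) in the left panel, ring at (189,128)). I'll check the numbers and descend on the pot.

```bash
python3 -c "
from h import *
print(world('top',crop((182,122),(190,150),2.9),62), world('side',crop((483-319,184),(180,200),3),62))"
```

```text
[650.21736099 180.00881145] [645.48286991 185.03166341]
```

Emit:
drive_tool(plan=[{"x":0.03,"y":0,"z":0.5,"ax":0,"ay":0,"az":0,"hand":85},{"x":0.03,"y":0,"z":1.0,"ax":0,"ay":0,"az":0,"hand":85},{"x":0.03,"y":0,"z":1.5,"ax":0,"ay":0,"az":0,"hand":85},{"x":0.03,"y":0,"z":1.7,"ax":0,"ay":0,"az":0,"hand":85},{"x":0.03,"y":0,"z":1.72,"ax":0,"ay":0,"az":0,"hand":85},{"x":0.03,"y":0,"z":1.72,"ax":0,"ay":0,"az":0,"hand":75},{"x":0.03,"y":0,"z":1.72,"ax":0,"ay":0,"az":0,"hand":66},{"x":0.03,"y":0,"z":1.72,"ax":0,"ay":0,"az":0,"hand":60}])

```text
clock: 9.25
eef_pos: [431.5, 308.2, 8.3]
tcp_rot: [-3.141, -0.003, 0.316]
contact_force: [1.5, -0.7, -0.5]
opening: 0.707
grasp_force: 0.0
```

Emit:
drive_tool(plan=[{"x":0,"y":0,"z":0,"ax":0,"ay":0,"az":0,"hand":52},{"x":0,"y":0,"z":0,"ax":0,"ay":0,"az":0,"hand":45},{"x":0,"y":0,"z":0,"ax":0,"ay":0,"az":0,"hand":40},{"x":0,"y":0,"z":0,"ax":0,"ay":0,"az":0,"hand":40},{"x":0,"y":0,"z":0,"ax":0,"ay":0,"az":0,"hand":40}], grip_force=45)

```text
clock: 9.75
eef_pos: [431.5, 308.3, 8.6]
tcp_rot: [-3.141, -0.003, 0.316]
contact_force: [-2.0, -0.7, 10.5]
opening: 0.64
grasp_force: 45.7
```

Emit:
drive_tool(plan=[{"x":0,"y":0,"z":-0.2,"ax":0,"ay":0,"az":0,"hand":40},{"x":0,"y":0,"z":-0.6,"ax":0,"ay":0,"az":0,"hand":40},{"x":0,"y":0,"z":-1.1,"ax":0,"ay":0,"az":0,"hand":40},{"x":0,"y":0,"z":-1.6,"ax":0,"ay":0,"az":0,"hand":40},{"x":0,"y":0,"z":-1.9,"ax":0,"ay":0,"az":0,"hand":40},{"x":0,"y":0,"z":-2,"ax":0,"ay":0,"az":0,"hand":40}])

```text
clock: 10.35
eef_pos: [431.4, 308.2, 109.4]
tcp_rot: [-3.141, -0.004, 0.316]
contact_force: [0.7, 0.7, -0.3]
opening: 0.636
grasp_force: 48.5
```

```bash
python3 -c "
from h import *
st();go(557,150.5,108,18.1)"
```

```text
10.35 [431.4 308.2 109.4] [-179.9   -0.2   18.1] F [ 0.7  0.7 -0.3] op 54.3 g 48.5 q [ 0.62  0.36  1.94 -0.    0.84  1.87]
{'x': 1.405, 'y': 3.779, 'z': 0.03, 'ax': -0.01, 'ay': -0.04, 'az': 0.0}
```

Emit:
drive_tool(plan=[{"x":0.1,"y":0.26,"z":0,"ax":0,"ay":0,"az":0,"hand":40},{"x":0.3,"y":0.8,"z":0,"ax":0,"ay":0,"az":0,"hand":40},{"x":0.53,"y":1.42,"z":0,"ax":0,"ay":0,"az":0,"hand":40},{"x":0.76,"y":2.04,"z":0,"ax":0,"ay":0,"az":0,"hand":40},{"x":0.99,"y":2.66,"z":0,"ax":0,"ay":0,"az":0,"hand":40},{"x":1.2,"y":3.23,"z":0,"ax":0,"ay":0,"az":0,"hand":40},{"x":1.35,"y":3.63,"z":0,"ax":0,"ay":0,"az":0,"hand":40},{"x":1.4,"y":3.78,"z":0,"ax":0,"ay":0,"az":0,"hand":40}])

```text
clock: 11.15
eef_pos: [556.8, 147.4, 106.3]
tcp_rot: [3.141, 0.0, 0.314]
contact_force: [0.7, 0.1, -1.6]
opening: 0.636
grasp_force: 48.5
```

Emit:
drive_tool(plan=[{"x":0,"y":0,"z":0.3,"ax":0,"ay":0,"az":0,"hand":40},{"x":0,"y":0,"z":0.7,"ax":0,"ay":0,"az":0,"hand":40},{"x":0,"y":0,"z":1.1,"ax":0,"ay":0,"az":0,"hand":40},{"x":0,"y":0,"z":1.4,"ax":0,"ay":0,"az":0,"hand":40},{"x":0,"y":0,"z":1.55,"ax":0,"ay":0,"az":0,"hand":40},{"x":0,"y":0,"z":1.55,"ax":0,"ay":0,"az":0,"hand":40},{"x":0,"y":0,"z":1.55,"ax":0,"ay":0,"az":0,"hand":40}])

```text
clock: 11.85
eef_pos: [556.2, 150.1, 29.9]
tcp_rot: [3.142, -0.001, 0.317]
contact_force: [0.5, 0.9, -2.0]
opening: 0.644
grasp_force: 48.4
```

```bash
python3 -c "
from h import *
st();go(557,150.5,22.6,18.1)"
```

```text
11.85 [556.2 150.1  29.9] [ 1.80e+02 -1.00e-01  1.81e+01] F [ 0.5  0.9 -2. ] op 55.0 g 48.4 q [0.26 0.54 1.88 0.   0.72 1.52]
{'x': 0.017, 'y': -0.002, 'z': 0.147, 'ax': 0.0, 'ay': -0.01, 'az': 0.01}
```

Emit:
drive_tool(plan=[{"x":0,"y":0,"z":0.05,"ax":0,"ay":0,"az":0,"hand":40},{"x":0,"y":0,"z":0.08,"ax":0,"ay":0,"az":0,"hand":40},{"x":0,"y":0,"z":0.11,"ax":0,"ay":0,"az":0,"hand":40},{"x":0,"y":0,"z":0.13,"ax":0,"ay":0,"az":0,"hand":40},{"x":0,"y":0,"z":0.14,"ax":0,"ay":0,"az":0,"hand":40},{"x":0,"y":0,"z":0.15,"ax":0,"ay":0,"az":0,"hand":40},{"x":0,"y":0,"z":0.15,"ax":0,"ay":0,"az":0,"hand":40}])

```text
clock: 12.55
eef_pos: [556.1, 149.8, 22.7]
tcp_rot: [-3.142, -0.001, 0.316]
contact_force: [-2.9, -1.1, 4.9]
opening: 0.638
grasp_force: 49.0
```

Contact at 5 N. Release, retreat and move to the eared cup.

Emit:
drive_tool(plan=[{"x":0,"y":0,"z":0,"ax":0,"ay":0,"az":0,"hand":56},{"x":0,"y":0,"z":0,"ax":0,"ay":0,"az":0,"hand":62},{"x":0,"y":0,"z":0,"ax":0,"ay":0,"az":0,"hand":72},{"x":0,"y":0,"z":0,"ax":0,"ay":0,"az":0,"hand":80},{"x":0,"y":0,"z":0,"ax":0,"ay":0,"az":0,"hand":80}])

```text
clock: 13.05
eef_pos: [556.1, 149.9, 22.2]
tcp_rot: [3.142, -0.001, 0.316]
contact_force: [-0.4, -0.5, -0.5]
opening: 0.93
grasp_force: 0.0
```

Emit:
drive_tool(plan=[{"x":0,"y":0,"z":-0.2,"ax":0,"ay":0,"az":0,"hand":80},{"x":0,"y":0,"z":-0.6,"ax":0,"ay":0,"az":0,"hand":80},{"x":0,"y":0,"z":-1.2,"ax":0,"ay":0,"az":0,"hand":80},{"x":0,"y":0,"z":-1.9,"ax":0,"ay":0,"az":0,"hand":80},{"x":0,"y":0,"z":-2.2,"ax":0,"ay":0,"az":0,"hand":85},{"x":0,"y":0,"z":-2.2,"ax":0,"ay":0,"az":0,"hand":85}])

```text
clock: 13.65
eef_pos: [557.6, 150.3, 135.0]
tcp_rot: [3.141, -0.006, 0.316]
contact_force: [-0.5, -0.2, 0.2]
opening: 0.997
grasp_force: 0.0
```

```bash
python3 -c "
from h import *
st();go(428,181,110,105)"
```

```text
13.65 [557.6 150.3 135. ] [180.   -0.3  18.1] F [-0.5 -0.2  0.2] op 85.1 g 0.0 q [0.26 0.39 1.83 0.   0.92 1.51]
{'x': -2.275, 'y': -1.391, 'z': 0.487, 'ax': 0.04, 'ay': -0.04, 'az': -14.48}
```

Emit:
drive_tool(plan=[{"x":-2.27,"y":-1.39,"z":0.3,"ax":0,"ay":0,"az":-14.5,"hand":85},{"x":-2.27,"y":-1.39,"z":0.3,"ax":0,"ay":0,"az":-14.5,"hand":85},{"x":-2.27,"y":-1.39,"z":0.3,"ax":0,"ay":0,"az":-14.5,"hand":85},{"x":-2.27,"y":-1.39,"z":0.3,"ax":0,"ay":0,"az":-14.5,"hand":85},{"x":-2.27,"y":-1.39,"z":0.3,"ax":0,"ay":0,"az":-14.5,"hand":85},{"x":-2.27,"y":-1.39,"z":0.3,"ax":0,"ay":0,"az":-14.5,"hand":85},{"x":-2.27,"y":-1.39,"z":0.3,"ax":0,"ay":0,"az":-14.5,"hand":85},{"x":-2.27,"y":-1.39,"z":0.3,"ax":0,"ay":0,"az":-14.5,"hand":85}])

```text
clock: 14.45
eef_pos: [425.6, 180.2, 115.9]
tcp_rot: [-3.141, 0.001, 1.523]
contact_force: [-0.6, 1.1, 0.0]
opening: 0.996
grasp_force: 0.0
```

```bash
python3 -c "
from h import *
st();go(428,181,100,105)"
```

```text
14.45 [425.6 180.2 115.9] [-179.9    0.    87.2] F [-0.6  1.1  0. ] op 85.0 g 0.0 q [ 0.4   0.26  2.07 -0.    0.81  0.45]
{'x': 0.019, 'y': 0.048, 'z': 0.319, 'ax': -0.01, 'ay': 0.0, 'az': -2.96}
```

Emit:
drive_tool(plan=[{"x":0,"y":0.05,"z":0.3,"ax":0,"ay":0,"az":-2.96,"hand":85},{"x":0,"y":0.05,"z":0.3,"ax":0,"ay":0,"az":-2.96,"hand":85},{"x":0,"y":0.05,"z":0.8,"ax":0,"ay":0,"az":-2.96,"hand":85},{"x":0,"y":0.05,"z":0.9,"ax":0,"ay":0,"az":-2.96,"hand":85},{"x":0,"y":0.05,"z":0.9,"ax":0,"ay":0,"az":-2.96,"hand":85},{"x":0,"y":0.05,"z":0.9,"ax":0,"ay":0,"az":-2.96,"hand":85}])

```text
clock: 15.05
eef_pos: [428.9, 180.3, 72.1]
tcp_rot: [3.141, 0.0, 1.826]
contact_force: [0.7, -0.7, 0.3]
opening: 0.998
grasp_force: 0.0
```

```bash
python3 -c "
from h import *
im=imaging.grab_frame('side')[200:380,180:370]
b=cv2.resize(im,None,fx=3,fy=3,interpolation=2)
cv2.imwrite('pics/p3.png',b[:,:,::-1])
st();go(428,181,13,105)"
```

```text
15.1 [429.2 180.5  72.5] [179.9  -0.  104.6] F [ 0.6  0.5 -0.1] op 85.0 g 0.0 q [ 0.39  0.34  2.1  -0.    0.7   0.14]
{'x': 0.015, 'y': -0.022, 'z': 1.19, 'ax': 0.01, 'ay': -0.0, 'az': -0.06}
```

View pics/p3.png

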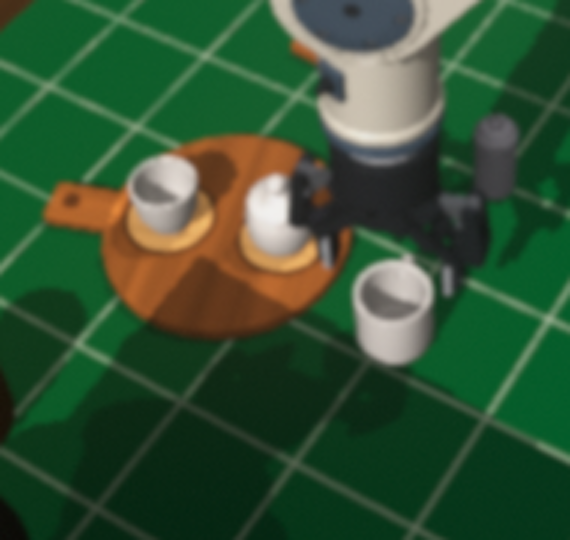

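Pot stands upright in its ring (280,215). The fingers (327,255) and (447,280) straddle the eared cup (393,310), clear of its ear. Descend and grip.

Emit:
drive_tool(plan=[{"x":0.01,"y":-0.02,"z":0.4,"ax":0,"ay":0,"az":0,"hand":85},{"x":0.01,"y":-0.02,"z":0.8,"ax":0,"ay":0,"az":0,"hand":85},{"x":0.01,"y":-0.02,"z":1.1,"ax":0,"ay":0,"az":0,"hand":85},{"x":0.01,"y":-0.02,"z":1.18,"ax":0,"ay":0,"az":0,"hand":85},{"x":0.01,"y":-0.02,"z":1.18,"ax":0,"ay":0,"az":0,"hand":76},{"x":0.01,"y":-0.02,"z":1.18,"ax":0,"ay":0,"az":0,"hand":70},{"x":0.01,"y":-0.02,"z":1.18,"ax":0,"ay":0,"az":0,"hand":64},{"x":0.01,"y":-0.02,"z":1.18,"ax":0,"ay":0,"az":0,"hand":58}])

```text
clock: 15.9
eef_pos: [428.6, 180.9, 14.0]
tcp_rot: [3.139, -0.0, 1.826]
contact_force: [-0.6, 0.4, 5.1]
opening: 0.687
grasp_force: 19.1
```

Emit:
drive_tool(plan=[{"x":0,"y":0,"z":0,"ax":0,"ay":0,"az":0,"hand":50},{"x":0,"y":0,"z":0,"ax":0,"ay":0,"az":0,"hand":45},{"x":0,"y":0,"z":0,"ax":0,"ay":0,"az":0,"hand":45},{"x":0,"y":0,"z":0,"ax":0,"ay":0,"az":0,"hand":45}])

```text
clock: 16.3
eef_pos: [428.5, 180.9, 14.1]
tcp_rot: [3.139, -0.0, 1.826]
contact_force: [-1.2, 0.5, 8.3]
opening: 0.68
grasp_force: 46.7
```

Emit:
drive_tool(plan=[{"x":0,"y":0,"z":-0.2,"ax":0,"ay":0,"az":0,"hand":45},{"x":0,"y":0,"z":-0.6,"ax":0,"ay":0,"az":0,"hand":45},{"x":0,"y":0,"z":-1.1,"ax":0,"ay":0,"az":0,"hand":45},{"x":0,"y":0,"z":-1.6,"ax":0,"ay":0,"az":0,"hand":45},{"x":0,"y":0,"z":-1.9,"ax":0,"ay":0,"az":0,"hand":45},{"x":0,"y":0,"z":-2.1,"ax":0,"ay":0,"az":0,"hand":45},{"x":0,"y":0,"z":-2.1,"ax":0,"ay":0,"az":0,"hand":45}])

```text
clock: 17.0
eef_pos: [428.7, 181.0, 119.6]
tcp_rot: [3.138, -0.0, 1.826]
contact_force: [0.6, -0.5, -1.3]
opening: 0.677
grasp_force: 49.0
```

```bash
python3 -c "
from h import *
st();go(608.5,-276.5,115,105)"
```

```text
17.0 [428.7 181.  119.6] [179.8  -0.  104.6] F [ 0.6 -0.5 -1.3] op 57.9 g 49.0 q [ 0.4   0.26  2.07 -0.    0.81  0.14]
{'x': -9.761, 'y': 1.167, 'z': 0.092, 'ax': 0.04, 'ay': -0.0, 'az': -0.06}
```

Emit:
drive_tool(plan=[{"x":-0.3,"y":0.04,"z":0,"ax":0,"ay":0,"az":0,"hand":45},{"x":-0.9,"y":0.11,"z":0,"ax":0,"ay":0,"az":0,"hand":45},{"x":-1.6,"y":0.19,"z":0,"ax":0,"ay":0,"az":0,"hand":45},{"x":-2.3,"y":0.28,"z":0,"ax":0,"ay":0,"az":0,"hand":45},{"x":-3.0,"y":0.36,"z":0,"ax":0,"ay":0,"az":0,"hand":45},{"x":-3.7,"y":0.44,"z":0,"ax":0,"ay":0,"az":0,"hand":45},{"x":-4.4,"y":0.53,"z":0,"ax":0,"ay":0,"az":0,"hand":45},{"x":-5.1,"y":0.61,"z":0,"ax":0,"ay":0,"az":0,"hand":45}])

```text
clock: 17.8
eef_pos: [521.5, -59.8, 117.1]
tcp_rot: [-3.141, -0.001, 1.826]
contact_force: [-0.1, 0.7, -1.9]
opening: 0.678
grasp_force: 49.0
```

Emit:
drive_tool(plan=[{"x":-0.7,"y":0.08,"z":0,"ax":0,"ay":0,"az":0,"hand":45},{"x":-1.4,"y":0.17,"z":0,"ax":0,"ay":0,"az":0,"hand":45},{"x":-2.1,"y":0.25,"z":0,"ax":0,"ay":0,"az":0,"hand":45},{"x":-2.8,"y":0.33,"z":0,"ax":0,"ay":0,"az":0,"hand":45},{"x":-3.5,"y":0.42,"z":0,"ax":0,"ay":0,"az":0,"hand":45},{"x":-4.1,"y":0.49,"z":0,"ax":0,"ay":0,"az":0,"hand":45},{"x":-4.5,"y":0.54,"z":0,"ax":0,"ay":0,"az":0,"hand":45},{"x":-4.66,"y":0.56,"z":0,"ax":0,"ay":0,"az":0,"hand":45}])

```text
clock: 18.6
eef_pos: [607.7, -278.3, 116.7]
tcp_rot: [-3.142, -0.001, 1.825]
contact_force: [-0.3, 0.3, -1.2]
opening: 0.68
grasp_force: 49.0
```

Emit:
drive_tool(plan=[{"x":0,"y":0,"z":0.3,"ax":0,"ay":0,"az":0,"hand":45},{"x":0,"y":0,"z":0.7,"ax":0,"ay":0,"az":0,"hand":45},{"x":0,"y":0,"z":1.1,"ax":0,"ay":0,"az":0,"hand":45},{"x":0,"y":0,"z":1.4,"ax":0,"ay":0,"az":0,"hand":45},{"x":0,"y":0,"z":1.5,"ax":0,"ay":0,"az":0,"hand":45},{"x":0,"y":0,"z":1.5,"ax":0,"ay":0,"az":0,"hand":45},{"x":0,"y":0,"z":1.5,"ax":0,"ay":0,"az":0,"hand":45}])

```text
clock: 19.3
eef_pos: [608.3, -276.6, 43.7]
tcp_rot: [3.14, 0.0, 1.827]
contact_force: [0.1, 0.7, -0.5]
opening: 0.678
grasp_force: 49.0
```

```bash
python3 -c "
from h import *
im=imaging.grab_frame('side')[130:260,260:420]
b=cv2.resize(im,None,fx=3,fy=3,interpolation=2)
cv2.imwrite('pics/p4.png',b[:,:,::-1])
st();go(608.5,-276.5,28.1,105)"
```

```text
19.35 [ 608.5 -276.8   44. ] [179.9   0.  104.6] F [-0.1 -0.7 -1.9] op 57.8 g 49.0 q [-0.43  0.63  1.66  0.    0.85 -0.69]
{'x': 0.006, 'y': 0.0, 'z': 0.318, 'ax': 0.02, 'ay': 0.01, 'az': -0.06}
```

View pics/p4.png

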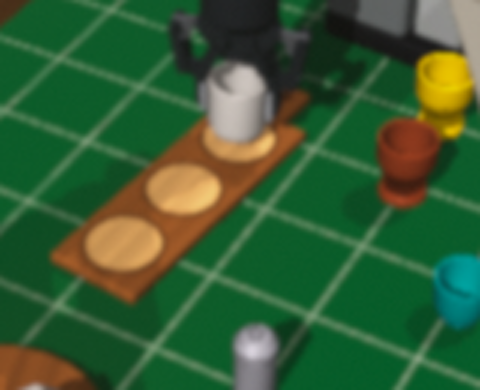

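The cup (238,103) hangs over the handle ring (240,140). Lowering.

Emit:
drive_tool(plan=[{"x":0,"y":0,"z":0.1,"ax":0,"ay":0,"az":0,"hand":45},{"x":0,"y":0,"z":0.18,"ax":0,"ay":0,"az":0,"hand":45},{"x":0,"y":0,"z":0.24,"ax":0,"ay":0,"az":0,"hand":45},{"x":0,"y":0,"z":0.28,"ax":0,"ay":0,"az":0,"hand":45},{"x":0,"y":0,"z":0.3,"ax":0,"ay":0,"az":0,"hand":45},{"x":0,"y":0,"z":0.315,"ax":0,"ay":0,"az":0,"hand":45},{"x":0,"y":0,"z":0.325,"ax":0,"ay":0,"az":0,"hand":45},{"x":0,"y":0,"z":0.325,"ax":0,"ay":0,"az":0,"hand":45}])

```text
clock: 20.15
eef_pos: [607.7, -276.7, 28.2]
tcp_rot: [3.141, -0.0, 1.826]
contact_force: [-5.1, 1.8, 11.0]
opening: 0.682
grasp_force: 50.3
```

Emit:
drive_tool(plan=[{"x":0,"y":0,"z":-0.01,"ax":0,"ay":0,"az":0,"hand":58},{"x":0,"y":0,"z":-0.01,"ax":0,"ay":0,"az":0,"hand":64},{"x":0,"y":0,"z":-0.01,"ax":0,"ay":0,"az":0,"hand":72},{"x":0,"y":0,"z":-0.01,"ax":0,"ay":0,"az":0,"hand":82},{"x":0,"y":0,"z":-0.01,"ax":0,"ay":0,"az":0,"hand":82}])

```text
clock: 20.65
eef_pos: [608.0, -276.7, 27.3]
tcp_rot: [3.14, -0.0, 1.826]
contact_force: [-0.3, -0.3, -0.1]
opening: 0.962
grasp_force: 0.0
```

Emit:
drive_tool(plan=[{"x":0,"y":0,"z":-0.2,"ax":0,"ay":0,"az":0,"hand":82},{"x":0,"y":0,"z":-0.6,"ax":0,"ay":0,"az":0,"hand":82},{"x":0,"y":0,"z":-1.2,"ax":0,"ay":0,"az":0,"hand":85},{"x":0,"y":0,"z":-1.9,"ax":0,"ay":0,"az":0,"hand":85},{"x":0,"y":0,"z":-2.2,"ax":0,"ay":0,"az":0,"hand":85},{"x":0,"y":0,"z":-2.2,"ax":0,"ay":0,"az":0,"hand":85}])

```text
clock: 21.25
eef_pos: [609.4, -277.5, 140.5]
tcp_rot: [3.137, 0.003, 1.826]
contact_force: [0.1, -0.5, -0.1]
opening: 0.998
grasp_force: 0.0
```

```bash
python3 -c "
from h import *
st();go(434,-296,115,84)"
```

```text
21.25 [ 609.4 -277.5  140.5] [179.7   0.2 104.6] F [ 0.1 -0.5 -0.1] op 85.3 g 0.0 q [-0.43  0.51  1.61  0.    1.02 -0.69]
{'x': 0.53, 'y': -3.491, 'z': 0.491, 'ax': 0.05, 'ay': 0.02, 'az': 3.44}
```

Emit:
drive_tool(plan=[{"x":0.53,"y":-3.49,"z":0,"ax":0,"ay":0,"az":3.44,"hand":85},{"x":0.53,"y":-3.49,"z":0,"ax":0,"ay":0,"az":3.44,"hand":85},{"x":0.53,"y":-3.49,"z":0.2,"ax":0,"ay":0,"az":3.44,"hand":85},{"x":0.53,"y":-3.49,"z":0.4,"ax":0,"ay":0,"az":3.44,"hand":85},{"x":0.53,"y":-3.49,"z":0.5,"ax":0,"ay":0,"az":3.44,"hand":85},{"x":0.53,"y":-3.49,"z":0.9,"ax":0,"ay":0,"az":3.44,"hand":85},{"x":0.53,"y":-3.49,"z":1.1,"ax":0,"ay":0,"az":3.44,"hand":85},{"x":0.53,"y":-3.49,"z":1.1,"ax":0,"ay":0,"az":3.44,"hand":85}])

```text
clock: 22.05
eef_pos: [431.8, -294.3, 80.3]
tcp_rot: [-3.14, -0.002, 1.466]
contact_force: [-0.5, 0.5, 0.1]
opening: 0.996
grasp_force: 0.0
```

```bash
python3 -c "
from h import *
im=imaging.grab_frame('side')[100:250,300:460]
b=cv2.resize(im,None,fx=3,fy=3,interpolation=2)
cv2.imwrite('pics/p5.png',b[:,:,::-1])
st();go(434,-296,35,84)"
```

```text
22.1 [ 432.3 -294.7   81.3] [-1.8e+02 -1.0e-01  8.4e+01] F [ 0.1  0.  -0.1] op 84.9 g 0.0 q [-0.6   0.4   1.97  0.    0.78 -0.5 ]
{'x': -0.024, 'y': 0.037, 'z': 0.925, 'ax': -0.01, 'ay': -0.01, 'az': 0.0}
```

View pics/p5.png

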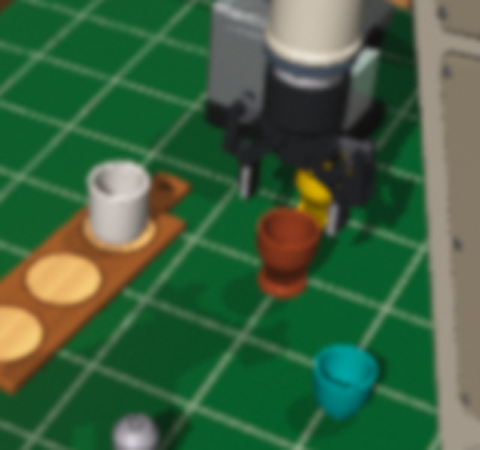

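The eared cup stands upright in the handle ring (120,205). The red burner (290,235) lies between the fingers (247,180) and (335,215). I'll check the projected tip midpoint against the picture.

```bash
python3 -c "
from h import *
def proj(n,P):
    c=imaging.camera_info(n);return cv2.projectPoints(np.array([P],float),cv2.Rodrigues(c['R'])[0],c['t'],c['mtx'],np.array(c['dist']))[0][0,0]
p=lambda P:(proj('side',P)-[300,100])*3
print('tipmid',p((432.3,-294.7,94)))
for y in(-300,-296,-292):print(y,p((434,y,70)),p((434,y,0)))
for y in(-302,-298,-294):print(y,(proj('top',(435,y,70))-[185,240])*3,(proj('top',(435,y,0))-[185,240])*3)
"
```

```text
tipmid [291.05174772 208.01382193]
-300 [289.25327255 224.02350624] [282.37391662 278.63672469]
-296 [287.52771438 226.35345394] [280.69558236 280.97931019]
-292 [285.79574618 228.69197047] [279.0112879  283.33008117]
-302 [717.41724299  99.19570903] [701.38340286 100.94259058]
-298 [713.02956286  99.07088086] [697.21964647 100.82418843]
-294 [708.64261453  98.94612621] [693.05652416 100.70585304]
```

Emit:
drive_tool(plan=[{"x":-0.05,"y":0.02,"z":0.2,"ax":0,"ay":0,"az":0,"hand":85},{"x":-0.05,"y":0.02,"z":0.5,"ax":0,"ay":0,"az":0,"hand":85},{"x":-0.05,"y":0.02,"z":0.8,"ax":0,"ay":0,"az":0,"hand":85},{"x":-0.05,"y":0.02,"z":0.92,"ax":0,"ay":0,"az":0,"hand":85},{"x":-0.05,"y":0.02,"z":0.92,"ax":0,"ay":0,"az":0,"hand":76},{"x":-0.05,"y":0.02,"z":0.92,"ax":0,"ay":0,"az":0,"hand":70},{"x":-0.05,"y":0.02,"z":0.92,"ax":0,"ay":0,"az":0,"hand":64},{"x":-0.05,"y":0.02,"z":0.92,"ax":0,"ay":0,"az":0,"hand":58}])

```text
clock: 22.9
eef_pos: [433.9, -298.3, 37.3]
tcp_rot: [3.139, 0.0, 1.466]
contact_force: [-1.6, 0.1, 7.6]
opening: 0.686
grasp_force: 41.3
```

Emit:
drive_tool(plan=[{"x":0,"y":0,"z":0,"ax":0,"ay":0,"az":0,"hand":50},{"x":0,"y":0,"z":0,"ax":0,"ay":0,"az":0,"hand":45},{"x":0,"y":0,"z":0,"ax":0,"ay":0,"az":0,"hand":45},{"x":0,"y":0,"z":0,"ax":0,"ay":0,"az":0,"hand":45}])

```text
clock: 23.3
eef_pos: [433.9, -298.3, 37.4]
tcp_rot: [3.139, 0.001, 1.466]
contact_force: [-0.0, 0.8, 7.5]
opening: 0.686
grasp_force: 46.5
```

Emit:
drive_tool(plan=[{"x":0,"y":0,"z":-0.2,"ax":0,"ay":0,"az":0,"hand":45},{"x":0,"y":0,"z":-0.6,"ax":0,"ay":0,"az":0,"hand":45},{"x":0,"y":0,"z":-1.1,"ax":0,"ay":0,"az":0,"hand":45},{"x":0,"y":0,"z":-1.6,"ax":0,"ay":0,"az":0,"hand":45},{"x":0,"y":0,"z":-1.9,"ax":0,"ay":0,"az":0,"hand":45},{"x":0,"y":0,"z":-2.0,"ax":0,"ay":0,"az":0,"hand":45},{"x":0,"y":0,"z":-2.0,"ax":0,"ay":0,"az":0,"hand":45}])

```text
clock: 24.0
eef_pos: [433.3, -298.0, 137.1]
tcp_rot: [3.139, 0.0, 1.466]
contact_force: [-0.2, 0.2, -3.2]
opening: 0.687
grasp_force: 48.8
```

```bash
python3 -c "
from h import *
st();go(618,-182,135,84)"
```

```text
24.0 [ 433.3 -298.   137.1] [179.9   0.   84. ] F [-0.2  0.2 -3.2] op 58.7 g 48.8 q [-0.61  0.31  1.93  0.    0.89 -0.5 ]
{'x': 2.693, 'y': 3.431, 'z': 0.05, 'ax': 0.02, 'ay': 0.0, 'az': -0.0}
```

Emit:
drive_tool(plan=[{"x":0.15,"y":0.19,"z":0,"ax":0,"ay":0,"az":0,"hand":45},{"x":0.5,"y":0.64,"z":0,"ax":0,"ay":0,"az":0,"hand":45},{"x":0.95,"y":1.21,"z":0,"ax":0,"ay":0,"az":0,"hand":45},{"x":1.4,"y":1.78,"z":0,"ax":0,"ay":0,"az":0,"hand":45},{"x":1.85,"y":2.36,"z":0,"ax":0,"ay":0,"az":0,"hand":45},{"x":2.25,"y":2.87,"z":0,"ax":0,"ay":0,"az":0,"hand":45},{"x":2.55,"y":3.25,"z":0,"ax":0,"ay":0,"az":0,"hand":45},{"x":2.69,"y":3.43,"z":0,"ax":0,"ay":0,"az":0,"hand":45}])

```text
clock: 24.8
eef_pos: [619.2, -179.8, 134.9]
tcp_rot: [-3.141, -0.001, 1.468]
contact_force: [0.2, -0.9, -2.0]
opening: 0.685
grasp_force: 48.8
```

Emit:
drive_tool(plan=[{"x":0,"y":0,"z":0.2,"ax":0,"ay":0,"az":0,"hand":45},{"x":0,"y":0,"z":0.6,"ax":0,"ay":0,"az":0,"hand":45},{"x":0,"y":0,"z":1.0,"ax":0,"ay":0,"az":0,"hand":45},{"x":0,"y":0,"z":1.3,"ax":0,"ay":0,"az":0,"hand":45},{"x":0,"y":0,"z":1.4,"ax":0,"ay":0,"az":0,"hand":45},{"x":0,"y":0,"z":1.4,"ax":0,"ay":0,"az":0,"hand":45},{"x":0,"y":0,"z":1.4,"ax":0,"ay":0,"az":0,"hand":45}])

```text
clock: 25.5
eef_pos: [617.9, -182.3, 67.0]
tcp_rot: [3.14, -0.0, 1.466]
contact_force: [0.5, -0.9, -1.6]
opening: 0.686
grasp_force: 48.8
```

```bash
python3 -c "
from h import *
st();go(618,-182,51.4,84)"
```

```text
25.5 [ 617.9 -182.3   67. ] [179.9  -0.   84. ] F [ 0.5 -0.9 -1.6] op 58.6 g 48.8 q [-0.29  0.57  1.71  0.    0.87 -0.18]
{'x': 0.006, 'y': 0.0, 'z': 0.311, 'ax': 0.02, 'ay': -0.0, 'az': -0.0}
```

Emit:
drive_tool(plan=[{"x":0,"y":0,"z":0.1,"ax":0,"ay":0,"az":0,"hand":45},{"x":0,"y":0,"z":0.18,"ax":0,"ay":0,"az":0,"hand":45},{"x":0,"y":0,"z":0.23,"ax":0,"ay":0,"az":0,"hand":45},{"x":0,"y":0,"z":0.27,"ax":0,"ay":0,"az":0,"hand":45},{"x":0,"y":0,"z":0.29,"ax":0,"ay":0,"az":0,"hand":45},{"x":0,"y":0,"z":0.305,"ax":0,"ay":0,"az":0,"hand":45},{"x":0,"y":0,"z":0.315,"ax":0,"ay":0,"az":0,"hand":45},{"x":0,"y":0,"z":0.315,"ax":0,"ay":0,"az":0,"hand":45}])

```text
clock: 26.3
eef_pos: [617.8, -181.9, 51.5]
tcp_rot: [3.141, -0.0, 1.466]
contact_force: [-2.0, 0.5, 4.9]
opening: 0.681
grasp_force: 49.2
```

Emit:
drive_tool(plan=[{"x":0,"y":0,"z":0,"ax":0,"ay":0,"az":0,"hand":59},{"x":0,"y":0,"z":0,"ax":0,"ay":0,"az":0,"hand":65},{"x":0,"y":0,"z":0,"ax":0,"ay":0,"az":0,"hand":73},{"x":0,"y":0,"z":0,"ax":0,"ay":0,"az":0,"hand":82},{"x":0,"y":0,"z":0,"ax":0,"ay":0,"az":0,"hand":82}])

```text
clock: 26.8
eef_pos: [617.8, -182.0, 50.7]
tcp_rot: [3.14, -0.0, 1.466]
contact_force: [0.8, -0.3, -0.3]
opening: 0.956
grasp_force: 0.0
```

Emit:
drive_tool(plan=[{"x":0,"y":0,"z":-0.2,"ax":0,"ay":0,"az":0,"hand":82},{"x":0,"y":0,"z":-0.6,"ax":0,"ay":0,"az":0,"hand":82},{"x":0,"y":0,"z":-1.2,"ax":0,"ay":0,"az":0,"hand":82},{"x":0,"y":0,"z":-1.6,"ax":0,"ay":0,"az":0,"hand":75},{"x":0,"y":0,"z":-1.8,"ax":0,"ay":0,"az":0,"hand":70},{"x":0,"y":0,"z":-1.8,"ax":0,"ay":0,"az":0,"hand":70}])

```text
clock: 27.4
eef_pos: [618.6, -182.2, 142.5]
tcp_rot: [3.138, 0.0, 1.466]
contact_force: [-0.4, -0.0, -0.0]
opening: 0.821
grasp_force: 0.0
```

```bash
python3 -c "
from h import *
st();go(437,2.5,100,84)"
```

```text
27.4 [ 618.6 -182.2  142.5] [179.8   0.   84. ] F [-0.4 -0.  -0. ] op 70.1 g 0.0 q [-0.29  0.47  1.67  0.    1.   -0.18]
{'x': 3.295, 'y': -4.001, 'z': 0.835, 'ax': 0.04, 'ay': 0.0, 'az': -0.0}
```

Emit:
drive_tool(plan=[{"x":3.3,"y":-4.0,"z":0.3,"ax":0,"ay":0,"az":0,"hand":70},{"x":3.3,"y":-4.0,"z":0.3,"ax":0,"ay":0,"az":0,"hand":70},{"x":3.3,"y":-4.0,"z":0.3,"ax":0,"ay":0,"az":0,"hand":70},{"x":3.3,"y":-4.0,"z":0.3,"ax":0,"ay":0,"az":0,"hand":70},{"x":3.3,"y":-4.0,"z":0.3,"ax":0,"ay":0,"az":0,"hand":70},{"x":3.3,"y":-4.0,"z":0.3,"ax":0,"ay":0,"az":0,"hand":70},{"x":3.3,"y":-4.0,"z":0.8,"ax":0,"ay":0,"az":0,"hand":70},{"x":3.3,"y":-4.0,"z":0.9,"ax":0,"ay":0,"az":0,"hand":70}])

```text
clock: 28.2
eef_pos: [434.5, 3.3, 93.7]
tcp_rot: [-3.14, -0.0, 1.467]
contact_force: [0.3, -0.2, 0.6]
opening: 0.82
grasp_force: 0.0
```

```bash
python3 -c "
from h import *
im=imaging.grab_frame('side')[130:290,250:410]
b=cv2.resize(im,None,fx=3,fy=3,interpolation=2)
cv2.imwrite('pics/p6.png',b[:,:,::-1])
st();go(437,2.5,16,84)"
```

```text
28.25 [434.7   3.   93.8] [-179.8    0.    84. ] F [-0.8 -0.5  0.2] op 70.1 g 0.0 q [0.   0.26 2.14 0.   0.74 0.11]
{'x': -0.006, 'y': 0.051, 'z': 1.555, 'ax': -0.03, 'ay': 0.0, 'az': 0.0}
```

View pics/p6.png

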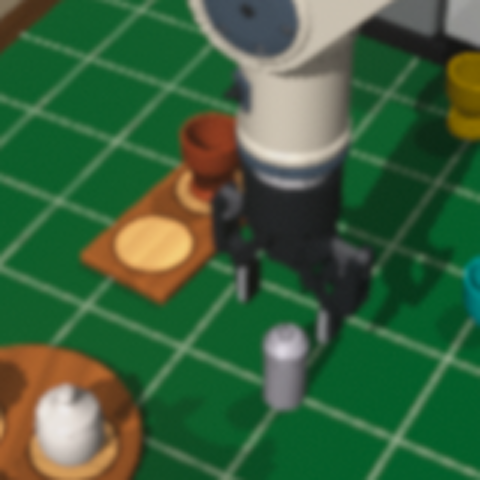

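Burner stands in the middle ring (208,170). The shaker (285,365) is between the fingers (243,285) and (323,325). Descending.

Emit:
drive_tool(plan=[{"x":0,"y":0.04,"z":0.3,"ax":0,"ay":0,"az":0,"hand":70},{"x":0,"y":0.04,"z":0.7,"ax":0,"ay":0,"az":0,"hand":70},{"x":0,"y":0.04,"z":1.1,"ax":0,"ay":0,"az":0,"hand":70},{"x":0,"y":0.04,"z":1.4,"ax":0,"ay":0,"az":0,"hand":70},{"x":0,"y":0.04,"z":1.5,"ax":0,"ay":0,"az":0,"hand":64},{"x":0,"y":0.04,"z":1.5,"ax":0,"ay":0,"az":0,"hand":56},{"x":0,"y":0.04,"z":1.5,"ax":0,"ay":0,"az":0,"hand":50},{"x":0,"y":0.04,"z":1.5,"ax":0,"ay":0,"az":0,"hand":45}])

```text
clock: 29.05
eef_pos: [438.8, 2.8, 21.3]
tcp_rot: [3.139, -0.001, 1.466]
contact_force: [-0.6, -0.3, 1.0]
opening: 0.526
grasp_force: 0.0
```

Emit:
drive_tool(plan=[{"x":0,"y":0,"z":0,"ax":0,"ay":0,"az":0,"hand":40},{"x":0,"y":0,"z":0,"ax":0,"ay":0,"az":0,"hand":37},{"x":0,"y":0,"z":0,"ax":0,"ay":0,"az":0,"hand":33},{"x":0,"y":0,"z":0,"ax":0,"ay":0,"az":0,"hand":28},{"x":0,"y":0,"z":0,"ax":0,"ay":0,"az":0,"hand":25},{"x":0,"y":0,"z":0,"ax":0,"ay":0,"az":0,"hand":25}])

```text
clock: 29.65
eef_pos: [438.1, 2.9, 20.8]
tcp_rot: [3.141, -0.0, 1.466]
contact_force: [-2.8, -0.2, 5.6]
opening: 0.399
grasp_force: 60.3
```

Emit:
drive_tool(plan=[{"x":0,"y":0,"z":-0.2,"ax":0,"ay":0,"az":0,"hand":25},{"x":0,"y":0,"z":-0.6,"ax":0,"ay":0,"az":0,"hand":25},{"x":0,"y":0,"z":-1.1,"ax":0,"ay":0,"az":0,"hand":25},{"x":0,"y":0,"z":-1.6,"ax":0,"ay":0,"az":0,"hand":25},{"x":0,"y":0,"z":-1.9,"ax":0,"ay":0,"az":0,"hand":25},{"x":0,"y":0,"z":-2.0,"ax":0,"ay":0,"az":0,"hand":25},{"x":0,"y":0,"z":-2.0,"ax":0,"ay":0,"az":0,"hand":25}])

```text
clock: 30.35
eef_pos: [438.5, 2.8, 121.3]
tcp_rot: [3.139, -0.001, 1.466]
contact_force: [-0.2, -0.3, -1.1]
opening: 0.399
grasp_force: 60.8
```

```bash
python3 -c "
from h import *
st();go(627.5,-87.7,118,84)"
```

```text
30.35 [438.5   2.8 121.3] [179.8  -0.   84. ] F [-0.2 -0.3 -1.1] op 34.1 g 60.8 q [0.   0.22 2.12 0.   0.8  0.11]
{'x': -1.406, 'y': 3.949, 'z': 0.076, 'ax': 0.03, 'ay': -0.01, 'az': 0.0}
```

Emit:
drive_tool(plan=[{"x":-0.08,"y":0.22,"z":0,"ax":0,"ay":0,"az":0,"hand":25},{"x":-0.26,"y":0.73,"z":0,"ax":0,"ay":0,"az":0,"hand":25},{"x":-0.49,"y":1.38,"z":0,"ax":0,"ay":0,"az":0,"hand":25},{"x":-0.72,"y":2.03,"z":0,"ax":0,"ay":0,"az":0,"hand":25},{"x":-0.96,"y":2.7,"z":0,"ax":0,"ay":0,"az":0,"hand":25},{"x":-1.17,"y":3.28,"z":0,"ax":0,"ay":0,"az":0,"hand":25},{"x":-1.33,"y":3.73,"z":0,"ax":0,"ay":0,"az":0,"hand":25},{"x":-1.4,"y":3.95,"z":0,"ax":0,"ay":0,"az":0,"hand":25}])

```text
clock: 31.15
eef_pos: [628.8, -88.7, 119.1]
tcp_rot: [3.141, -0.0, 1.465]
contact_force: [-0.2, -0.5, -1.1]
opening: 0.404
grasp_force: 60.9
```

Emit:
drive_tool(plan=[{"x":0,"y":0,"z":0.2,"ax":0,"ay":0,"az":0,"hand":25},{"x":0,"y":0,"z":0.6,"ax":0,"ay":0,"az":0,"hand":25},{"x":0,"y":0,"z":1.0,"ax":0,"ay":0,"az":0,"hand":25},{"x":0,"y":0,"z":1.3,"ax":0,"ay":0,"az":0,"hand":25},{"x":0,"y":0,"z":1.4,"ax":0,"ay":0,"az":0,"hand":25},{"x":0,"y":0,"z":1.4,"ax":0,"ay":0,"az":0,"hand":25},{"x":0,"y":0,"z":1.4,"ax":0,"ay":0,"az":0,"hand":25}])

```text
clock: 31.85
eef_pos: [627.4, -87.3, 51.2]
tcp_rot: [3.14, -0.0, 1.466]
contact_force: [0.1, -0.2, -1.2]
opening: 0.398
grasp_force: 60.9
```

```bash
python3 -c "
from h import *
st();go(627.5,-87.7,34.8,84)"
```

```text
31.85 [627.4 -87.3  51.2] [179.9  -0.   84. ] F [ 0.1 -0.2 -1.2] op 34.0 g 60.9 q [-0.14  0.57  1.74  0.    0.83 -0.04]
{'x': -0.008, 'y': 0.002, 'z': 0.329, 'ax': 0.02, 'ay': -0.0, 'az': 0.0}
```

Emit:
drive_tool(plan=[{"x":0,"y":0,"z":0.1,"ax":0,"ay":0,"az":0,"hand":25},{"x":0,"y":0,"z":0.18,"ax":0,"ay":0,"az":0,"hand":25},{"x":0,"y":0,"z":0.24,"ax":0,"ay":0,"az":0,"hand":25},{"x":0,"y":0,"z":0.28,"ax":0,"ay":0,"az":0,"hand":25},{"x":0,"y":0,"z":0.31,"ax":0,"ay":0,"az":0,"hand":25},{"x":0,"y":0,"z":0.325,"ax":0,"ay":0,"az":0,"hand":25},{"x":0,"y":0,"z":0.335,"ax":0,"ay":0,"az":0,"hand":25},{"x":0,"y":0,"z":0.335,"ax":0,"ay":0,"az":0,"hand":25}])

```text
clock: 32.65
eef_pos: [627.1, -87.4, 34.8]
tcp_rot: [3.141, -0.0, 1.466]
contact_force: [-2.1, 0.7, 7.0]
opening: 0.398
grasp_force: 61.0
```

Emit:
drive_tool(plan=[{"x":0,"y":0,"z":0,"ax":0,"ay":0,"az":0,"hand":35},{"x":0,"y":0,"z":0,"ax":0,"ay":0,"az":0,"hand":41},{"x":0,"y":0,"z":0,"ax":0,"ay":0,"az":0,"hand":50},{"x":0,"y":0,"z":0,"ax":0,"ay":0,"az":0,"hand":60},{"x":0,"y":0,"z":0,"ax":0,"ay":0,"az":0,"hand":64},{"x":0,"y":0,"z":0,"ax":0,"ay":0,"az":0,"hand":64}])

```text
clock: 33.25
eef_pos: [627.2, -87.4, 34.0]
tcp_rot: [3.141, -0.0, 1.466]
contact_force: [-0.8, 0.4, -0.4]
opening: 0.754
grasp_force: 0.0
```

Emit:
drive_tool(plan=[{"x":0,"y":0,"z":-0.2,"ax":0,"ay":0,"az":0,"hand":64},{"x":0,"y":0,"z":-0.6,"ax":0,"ay":0,"az":0,"hand":64},{"x":0,"y":0,"z":-1.2,"ax":0,"ay":0,"az":0,"hand":64},{"x":0,"y":0,"z":-2,"ax":0,"ay":0,"az":0,"hand":64},{"x":0,"y":0,"z":-2.8,"ax":0,"ay":0,"az":0,"hand":64},{"x":0,"y":-0.5,"z":-3.2,"ax":0,"ay":0,"az":0,"hand":64},{"x":0,"y":-1.2,"z":-3.5,"ax":0,"ay":0,"az":0,"hand":64},{"x":0,"y":-2.2,"z":-3.5,"ax":0,"ay":0,"az":0,"hand":64}])

```text
clock: 34.05
eef_pos: [519.3, -76.2, 212.0]
tcp_rot: [3.134, -0.0, 1.466]
contact_force: [0.2, -0.8, -0.0]
opening: 0.75
grasp_force: 0.0
```

Emit:
drive_tool(plan=[{"x":0,"y":-1,"z":0,"ax":0,"ay":0,"az":0,"hand":64},{"x":0,"y":-2,"z":0,"ax":0,"ay":0,"az":0,"hand":64},{"x":0,"y":-3,"z":0,"ax":0,"ay":0,"az":0,"hand":64},{"x":0,"y":-3,"z":0,"ax":0,"ay":0,"az":0,"hand":64},{"x":0,"y":-3,"z":0,"ax":0,"ay":0,"az":0,"hand":64}])

```text
clock: 34.55
eef_pos: [368.2, -60.3, 209.7]
tcp_rot: [3.138, -0.0, 1.466]
contact_force: [0.5, -1.2, 0.6]
opening: 0.748
grasp_force: 0.0
```

```bash
python3 -c "
from h import *
a=imaging.grab_frame('top')[155:255,215:455]
im=imaging.grab_frame('side')[130:350,180:440]
a=cv2.resize(a,(780,325),interpolation=2); cv2.imwrite('pics/f1.png',a[:,:,::-1])
cv2.imwrite('pics/f2.png',cv2.resize(im,None,fx=2.5,fy=2.5,interpolation=2)[:,:,::-1]);st()"
```

```text
34.65 [369.9 -60.5 209.6] [179.8  -0.   84. ] F [-0.   0.1 -0.3] op 63.7 g 0.0 q [-0.17 -0.03  2.15  0.    1.01 -0.06]
```

View pics/f1.png

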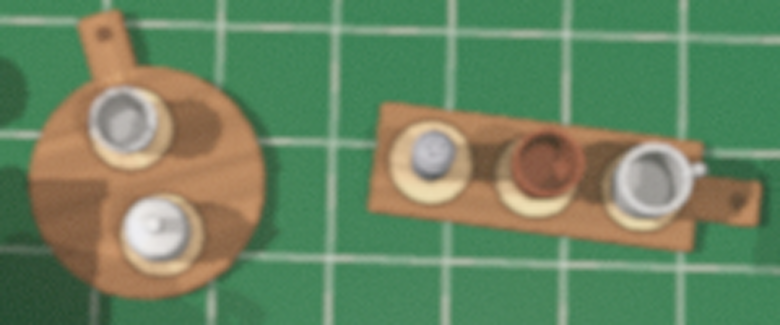

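View pics/f2.png

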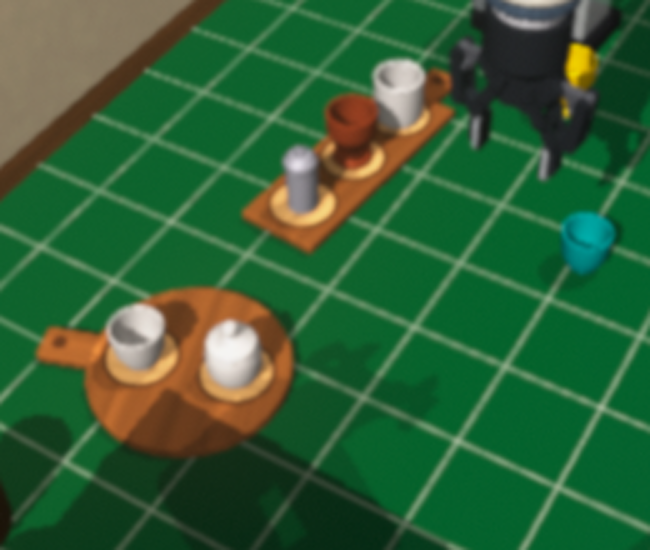

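All five stand upright in their rings: sini (123,121), pot (155,228), shaker (432,153), burner (547,163), cup (652,179). Final centring check in numbers.

```bash
python3 -c "
from h import *
T=dict(rH=((123,121),62,(653,179.3)),pot=((155,225),86,(558,148.5)),potb=((155,229),56,(558,148.5)),sh=((432,153),80,(628.9,-90.3)),bu=((547,163),84,(619.7,-184.4)),ear=((652,179),76,(609.5,-279)))
for k,(p,z,g) in T.items(): print(k,(world('top',crop(p,(215,155),3.25),z)-g).round(1))
S=dict(rH=((136,328),62,(649.4,183.2)),pot=((236,326),86,(554.1,151.9)),bu=((352,116),84,(616.4,-180.1)),ear=((399,80),76,(607.7,-273.2)),sh=((300,157),80,(626,-85.3)))
for k,(p,z,g) in S.items(): print(k,(world('side',crop(p,(180,130),2.5),z)-g).round(1))
"
```

```text
rH [-3.2  0.5]
pot [-1.  -2.7]
potb [-0.8  0.8]
sh [-3.   3.2]
bu [-0.5 -0.1]
ear [-0.4  4. ]
rH [-3.2  1.9]
pot [-5.3 -2.4]
bu [-4.8  7.7]
ear [-5.7  8.8]
sh [ 2.2 -3.4]
```

```bash
python3 -c "
from h import *
print(r.sign_off())"
```

```text
the job is handed in; nothing more can be done
None
```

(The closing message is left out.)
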